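Open the slip tank's sunken drain cock with its T-key

TASK

Take the T-key out of its wooden block, lower it down the blue guard sleeve of the slip tank and seat it fully on the square stem of the drain cock at the bottom. Turn the cock gently anticlockwise until it comes up against its stop, fully open, then let go and leave the key standing on the stem so the tank can be shut again after rinsing. Feel your way: do not ram or wrench the key, and leave the catch bowl and the other things alone.

Things in the scene. Friction and masses are not known exactly. Their poses are not given: they have to be found in the camera images.
- slip_tank: open stainless-steel slip tank on four short feet, 180 (x) x 160 (y) mm, its rolled rim 177 mm above the table; fixed to the table, empty. Origin on the table under its middle; x, y along its sides, z up. A blue guard sleeve stands inside it, and a brass spout leaves its -y side over the catch bowl
- shaft_mouth (a point): centre of the mouth of the blue guard sleeve, the highest edge of the tank, 178 mm above the table; axes as the tank's. The sleeve is a plain upright tube, 46 mm inside, 58 mm over its collar, clear of the tank's walls. The square stem of the drain cock stands deep in it
- shaft_bottom (a point): point on the sleeve's axis at its bottom, 95.5 mm below the mouth, level with the flat shoulder that the seated key rests on. The brass stem rises 18 mm from it: 12 x 12 mm, upright, its top edges chamfered by 1 mm. The sleeve has been knocked off centre: the stem stands up to 4.5 mm to either side of the sleeve's axis in x and in y, which is not measured
- drain_cock (a joint): angle of the square stem of the drain cock, rad: at 0 the square's sides are parallel to the tank's x and y axes (to within 0.12 rad, not measured) and the cock is shut; it grows as the stem turns anticlockwise seen from above; 1.40 is fully open, on a hard stop. It starts slightly open (0.1 to 0.45), is stiff (about 0.15 N m) and stays where it is left; 0.3 N m is plenty to feel the stop, over 0.5 wrenches it
- key_hub (a point): middle of the T-key's cross handle, the place to hold it: a steel hub with flat upright sides, 14 mm across (along the key's x) and 34 mm along the handle (the key's y), 16 mm high; the handle is 114 mm long with red grips, z points up along the shank. Steel key, about 0.2 to 0.33 kg, standing upright but loose in its block
- key_foot (a point): centre of the T-key's lower end, 140 mm below key_hub: a round socket 25 mm across and 34 mm long with a square bore 14 x 14 mm, 20 mm deep, open below; the bore's sides are parallel to the key's x and y; on the stem it has 1 mm of play a side and about 0.19 rad of free turn either way. The shank above it is 12 mm thick
- key_block: wooden block, 70 x 60 mm and 54 mm high on a dark foot board, fixed to the table, with one round hole in its middle, 44 mm deep and 29.5 mm wide, in which the key stands. Origin under its middle
- catch_bowl: blue bowl, 112 mm wide and 42 mm high, loose under the tank's spout on its -y side; origin under its middle; to be left alone
- brush: black block brush, 133 x 18 x 11 mm, loose, behind the key block; to be left alone
- wood_rib: flat wooden rib, 69 x 99 x 8 mm, loose, in front of the key block; to be left alone
- plug_a: white plaster plug, 44 mm wide and 34 mm high, loose, behind the key block; to be left alone

How it is judged:
By the outcome, as a careful person would: the job done as asked, in the order asked, and still so for the second after the job is handed in, with the robot touching nothing.
It also fails if it takes over 72 s, if anything falls off the work surface, if the arm or the gripper's body presses on something with over 40 N, if the wrist force passes 120 N, or if a joint passes its speed limit or range.

ROBOT

A 6-joint arm with a two-finger parallel gripper is mounted at the origin on a cart in front of the work surface, level with it; the furniture and walls round the work are solid. World frame = base frame: x ahead of the robot, y to its left, z up, the work surface at z = 0. Lengths are in m, angles in rad, forces in N, time in s.
With the tool pointing down it reaches from about 0.325 to 0.9 m from the base axis. Payload 6.1 kg.
Tool frame: the origin (TCP) lies midway between the tips of the shut fingers; the grasp point (between the pads) lies 19 mm behind it; x points along the fingers, y is the direction in which the jaws open and shut, and the axes are right-handed (so a half turn about x gives the same grasp; the last joint's range is limited). The gripper opens to 85 mm and grips with 20 to 120 N. Pads are 22 mm wide; open, the fingers measure 114 mm over their backs; the gripper's body (76 mm by 85 mm) begins 54 mm behind the grasp point. The pads swing forward as they close: fully open they stand 13 mm farther back than shut.
Start: joints at [1.012, 0.22, 1.526, -0, 1.395, -0.126], TCP at [0.262, 0.567, 0.206] pointing down, gripper open.
Joint ranges: [-2.98, 2.98], [-0.91, 2.08], [0.09, 2.57], [-1.24, 4.39], [0.2, 2.65], [-2.68, 2.68]. Speed limits (rad/s): [2.57, 2.57, 3.01, 3.14, 3.14, 3.14].

INTERFACE

Orientations are given as [roll, pitch, yaw] about the fixed x, y, z axes, in that order (R = Rz(yaw) Ry(pitch) Rx(roll)).
In Python, from plant import movep, move_l, set_joints, gripper_to, hold, inverse_kinematics, observe, get_image, get_calibration, Unreachable, job_done gives the robot as it stands. Calls block until the motion is done:
- movep(position, orientation): joint-space move of the TCP to a pose.
- move_l(position, feed=0.15, rotation=None, max_force=None): straight line of the TCP; rotation=None keeps the orientation; feed is the mean speed in m/s. With max_force (N) it stops when the force on the tool has changed by that much, and returns True; else False.
- set_joints(angles): joint-space move.
- gripper_to(opening, f_grip=None): finger opening in m; f_grip is the grip in N (None keeps the last); returns when the fingers have stopped.
- hold(seconds).
- inverse_kinematics(position, orientation): joint angles nearest the present ones, or None.
- observe(): the state.
- get_image(name): name is "side" or "top"; returns (picture, depth): 384x512x3 uint8, red, green, blue; 384x512 float32, m along the optical axis (not along the pixel's ray), 0 where there is no reading.
- get_calibration(name): a dict with "intrinsics" (3x3 intrinsics, pixels), "dist_coeffs" ([k1, k2, p1, p2, k3] as OpenCV has them; the pictures are not rectified), "world_from_camera" (4x4, takes a point from camera to world coordinates). Camera axes: x right, y down, z forward; pixel columns grow to the right and rows downward; lengths in m; the calibration is good to about 2 mm. A picture is of the moment at which its call begins. get_calibration takes no time and is no camera call.
A pose or a line that the arm cannot do raises Unreachable and nothing moves.
- job_done(): hands the job in, once; it reports no verdict.
The state is a dict: "time_s": time; "q": joint angles; "joint_velocities": joint speeds; "joint_torque": joint torques, N m; "eef_pos": TCP position; "tcp_rot": TCP orientation; "ft_force": force on the tool from outside, world axes, zero at the start; "torque": the same for the moment, N m; "opening": finger opening in m.
Only numpy, scipy, OpenCV 4.12 (cv2) and the standard library are available. Lean on these libraries where they do the work, as an engineer would, in place of code of your own. Each camera call takes 0.05 s, during which the arm holds its last target.

## Working session

There is one attempt and no reset: what is moved stays moved. The work goes in short steps, each a Python script; the robot and the scene stay as the last script left them, time stands still between calls to the robot, and variables do not carry over. Pictures are saved under pics/ and viewed, and the job is handed in when it is done.

```bash
ls; mkdir -p pics; python3 - <<'E'
from plant import *
import cv2,numpy as np
print(observe())
for n in("side","top"):
    p,d=get_image(n); cv2.imwrite(f"pics/{n}0.png",p[:,:,::-1]); np.savez(f"pics/{n}0.npz",p=p,d=d)
    c=get_calibration(n); print(n,c)
E
```

```text
pics
{'time_s': 0.0, 'q': array([ 1.01189511e+00,  2.21227933e-01,  1.52763095e+00,  1.75857970e-05,
        1.39465572e+00, -1.26124677e-01]), 'joint_velocities': array([-4.91464851e-04, -1.03374009e-03, -3.12423760e-05,  1.79841905e-04,
       -1.17272163e-03,  1.69341206e-03]), 'joint_torque': array([-7.07771122e-06, -4.96901858e+01, -3.89394379e+01, -9.63705361e-05,
        1.09366418e-02,  4.44423472e-05]), 'eef_pos': array([0.26178701, 0.5668203 , 0.20528764]), 'tcp_rot': array([-1.70592608,  1.5688743 , -2.13870572]), 'ft_force': array([ 0.03240659, -0.1625098 , -0.16276436]), 'torque': array([-0.01626541, -0.00919109, -0.00465316]), 'opening': 0.08544723600870667}
side {'intrinsics': array([[425.83671344,   0.        , 252.65879156],
       [  0.        , 425.83671344, 197.26094616],
       [  0.        ,   0.        ,   1.        ]]), 'dist_coeffs': array([0.00817319, 0.        , 0.        , 0.        , 0.        ]), 'world_from_camera': array([[-0.87937445, -0.24207951,  0.40999766,  0.20237443],
       [-0.47574597,  0.48135494, -0.73618149,  0.27204935],
       [-0.01913995, -0.84243394, -0.53845959,  0.58691481],
       [ 0.        ,  0.        ,  0.        ,  1.        ]])}
top {'intrinsics': array([[395.60547775,   0.        , 257.64833045],
       [  0.        , 395.60547775, 188.16530815],
       [  0.        ,   0.        ,   1.        ]]), 'dist_coeffs': array([-0.06994857,  0.        ,  0.        ,  0.        ,  0.        ]), 'world_from_camera': array([[-0.00833202, -0.97973885,  0.20010587,  0.40125623],
       [-0.99996397,  0.00783911, -0.00325546, -0.35504232],
       [ 0.00162085, -0.20012578, -0.97976887,  0.95280469],
       [ 0.        ,  0.        ,  0.        ,  1.        ]])}
```

View pics/side0.png

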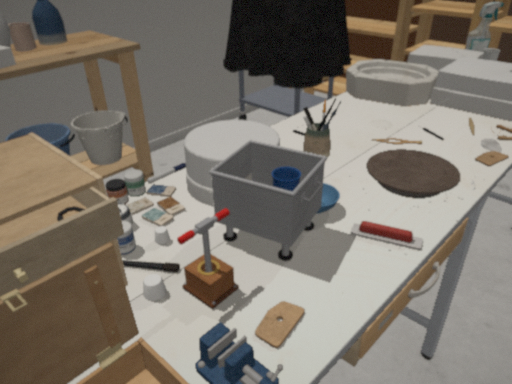

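View pics/top0.png

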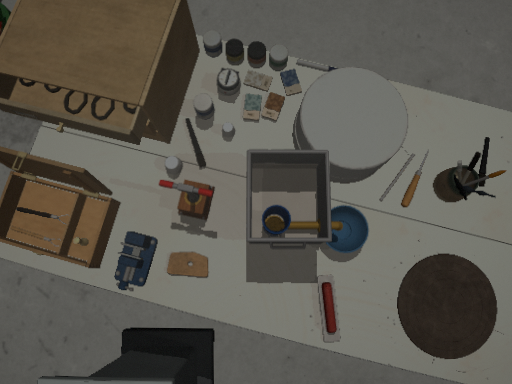

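```bash
python3 - <<'E'
import cv2,numpy as np
t=cv2.imread("pics/top0.png"); s=cv2.imread("pics/side0.png")
a=cv2.resize(t[140:250,150:340],None,fx=4,fy=4,interpolation=cv2.INTER_CUBIC); cv2.imwrite("pics/topz.png",a)
b=cv2.resize(t[195:245,250:300],None,fx=12,fy=12,interpolation=cv2.INTER_CUBIC); b=np.clip(b*1.8,0,255); cv2.imwrite("pics/topsl.png",b)
c=cv2.resize(s[140:310,150:350],None,fx=3.5,fy=3.5,interpolation=cv2.INTER_CUBIC); cv2.imwrite("pics/sidez.png",c)
E
```

```text
[ WARN:0@0.146] global loadsave.cpp:1063 imwrite_ Unsupported depth image for selected encoder is fallbacked to CV_8U.
```

View pics/topz.png

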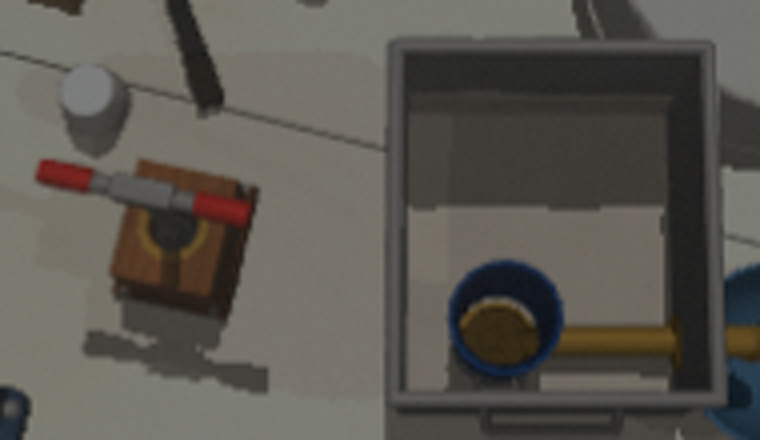

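View pics/topsl.png

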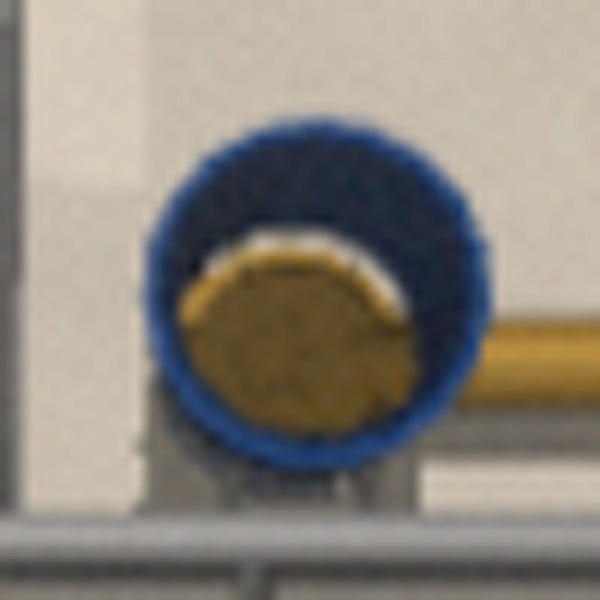

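View pics/sidez.png

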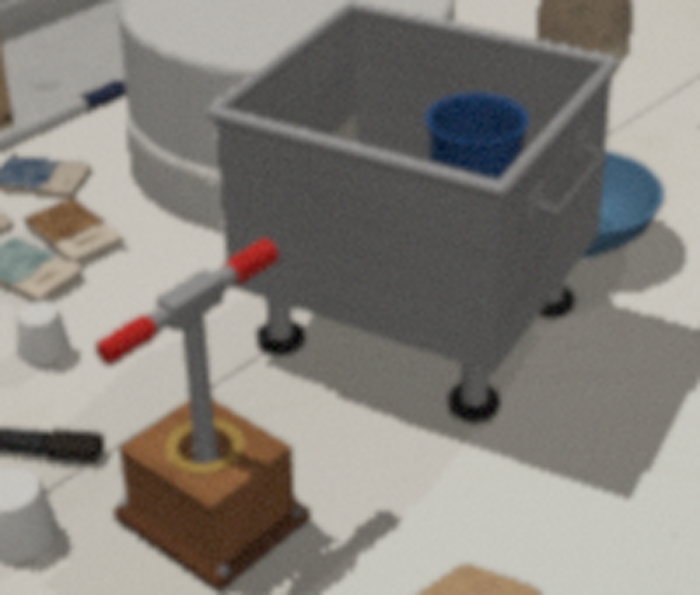

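```bash
cat > h.py <<'E'
import cv2,numpy as np
from plant import *
def ray(n,uv):
    c=get_calibration(n);T=c["world_from_camera"]
    p=cv2.undistortPoints(np.array(uv,float).reshape(-1,1,2),c["intrinsics"],c["dist_coeffs"]).reshape(-1,2)
    d=np.c_[p,np.ones(len(p))]@T[:3,:3].T
    return T[:3,3],d
def onplane(n,uv,z):
    o,d=ray(n,uv); return o+d*((z-o[2])/d[:,2])[:,None]
def pix(n,P):
    c=get_calibration(n);T=np.linalg.inv(c["world_from_camera"])
    return cv2.projectPoints(np.atleast_2d(P).astype(float),cv2.Rodrigues(T[:3,:3])[0],T[:3,3],c["intrinsics"],c["dist_coeffs"])[0].reshape(-1,2)
def tri(a,b):
    o1,d1=ray("side",a);o2,d2=ray("top",b);out=[]
    for u,v in zip(d1,d2):
        s=np.linalg.lstsq(np.c_[u,-v],o2-o1,rcond=None)[0]
        p,q=o1+s[0]*u,o2+s[1]*v; out.append(np.r_[(p+q)/2,np.linalg.norm(p-q)])
    return np.array(out)
def blobs(m,amin=15):
    n,l,st,c=cv2.connectedComponentsWithStats(m.astype(np.uint8))
    return [(c[i],st[i],l==i) for i in range(1,n) if st[i][4]>=amin]
def hsv(p): return cv2.cvtColor(p,cv2.COLOR_RGB2HSV)
E
python3 - <<'E'
from h import *
np.set_printoptions(precision=4,suppress=True)
D={n:np.load(f"pics/{n}0.npz") for n in("side","top")}
R={}
for n in D:
    h=hsv(D[n]['p']); 
    red=((h[...,0]<8)|(h[...,0]>172))&(h[...,1]>150)&(h[...,2]>60)
    print(n,[(b[0],b[1]) for b in blobs(red)])
    blue=(h[...,0]>100)&(h[...,0]<125)&(h[...,1]>140)
    print(n,'blue',[(b[0],b[1]) for b in blobs(blue,40)])
h=hsv(D['top']['p']);print(h[205:236:3,262:292:3].tolist())
print(D['top']['d'][205:236:3,262:292:3].round(3))
E
```

```text
side [(array([222.1573, 213.573 ]), array([216, 208,  13,  12,  89], dtype=int32)), (array([386.8534, 231.9162]), array([361, 223,  50,  18, 382], dtype=int32)), (array([185.9011, 236.3846]), array([179, 231,  15,  12,  91], dtype=int32))]
side blue [(array([285.8223, 177.1585]), array([273, 167,  27,  23, 467], dtype=int32))]
top [(array([165.8235, 183.25  ]), array([160, 180,  13,   8,  68], dtype=int32)), (array([205.2857, 191.6813]), array([199, 188,  14,   9,  91], dtype=int32)), (array([329.5509, 307.5749]), array([324, 284,  12,  48, 334], dtype=int32))]
top blue [(array([278.6373, 224.0686]), array([263, 206,  28,  28, 102], dtype=int32))]
[[[16, 30, 112], [18, 30, 110], [17, 32, 111], [10, 8, 93], [107, 75, 78], [109, 119, 73], [109, 33, 84], [17, 33, 108], [18, 30, 110], [21, 30, 110]], [[20, 34, 111], [17, 32, 112], [110, 146, 61], [110, 93, 33], [111, 100, 33], [111, 100, 33], [111, 108, 33], [110, 148, 55], [15, 6, 92], [19, 32, 110]], [[18, 35, 109], [109, 142, 61], [111, 94, 27], [111, 64, 28], [106, 90, 31], [108, 102, 30], [111, 132, 31], [113, 111, 30], [109, 142, 4
[... 1225 characters left out ...]
110]]]
[[0.906 0.907 0.907 0.905 0.782 0.784 0.906 0.911 0.906 0.905]
 [0.905 0.905 0.784 0.786 0.79  0.79  0.786 0.784 0.905 0.902]
 [0.907 0.781 0.79  0.819 0.826 0.823 0.813 0.79  0.782 0.905]
 [0.906 0.787 0.843 0.864 0.872 0.864 0.847 0.818 0.787 0.781]
 [0.778 0.824 0.896 0.884 0.878 0.897 0.903 0.848 0.803 0.778]
 [0.78  0.897 0.877 0.873 0.875 0.877 0.879 0.874 0.814 0.779]
 [0.777 0.893 0.872 0.855 0.856 0.875 0.873 0.874 0.811 0.776]
 [0.842 0.776 0.876 0.854 0.854 0.871 0.871 0.872 0.782 0.872]
 [0.895 0.814 0.778 0.87  0.869 0.872 0.872 0.777 0.774 0.895]
 [0.892 0.865 0.814 0.774 0.776 0.774 0.772 0.772 0.896 0.894]
 [0.895 0.892 0.894 0.831 0.826 0.827 0.83  0.894 0.894 0.89 ]]
```

```bash
python3 - <<'E'
from h import *
np.set_printoptions(precision=4,suppress=True,linewidth=200)
P=[];Dp=[]
for i in range(12):
    p,d=get_image("top");P.append(p.astype(float));Dp.append(np.where(d>0,d,np.nan))
p=np.mean(P,0);d=np.nanmedian(Dp,0);np.savez("pics/topavg.npz",p=p,d=d)
P=[];Dp=[]
for i in range(6):
    q,e=get_image("side");P.append(q.astype(float));Dp.append(np.where(e>0,e,np.nan))
np.savez("pics/sideavg.npz",p=np.mean(P,0),d=np.nanmedian(Dp,0))
print((d[218:236,262:286]*1000).round(0).astype(int))
T=get_calibration("top")["world_from_camera"]
v,u=np.mgrid[0:384,0:512]
o,r=ray("top",np.c_[u.ravel(),v.ravel()])
X=(o+r*d.reshape(-1,1)).reshape(384,512,3)
np.save("pics/topX.npy",X)
z=X[...,2]; print((z[218:236,262:286]*1000).round(0))
# ring
m=np.zeros_like(z,bool); m[195:245,250:300]=(abs(z[195:245,250:300]-.177)<.008)
h=hsv(p.clip(0,255).astype(np.uint8))
m&=(h[...,0]>100)&(h[...,0]<125)&(h[...,1]>60)
c=max(cv2.findContours(m.astype(np.uint8),cv2.RETR_EXTERNAL,cv2.CHAIN_APPROX_NONE)[0],key=len)
w=onplane("top",c.reshape(-1,2),.178); (cx,cy),rr=cv2.minEnclosingCircle(w[:,:2].astype(np.float32))
A=np.c_[2*w[:,:2],np.ones(len(w))];s=np.linalg.lstsq(A,(w[:,:2]**2).sum(1),rcond=None)[0]
print("ring",cx,cy,rr,s[:2],np.sqrt(s[2]+s[0]**2+s[1]**2),"zmed",np.median(z[m]))
print(tri([[222.1573,213.573],[185.9011,236.3846]],[[205.2857,191.6813],[165.8235,183.25]]))
b=cv2.resize(p[205:240,258:293].astype(np.float32),None,fx=16,fy=16,interpolation=cv2.INTER_CUBIC); b=np.clip(b*3.5,0,255)[:,:,::-1]; cv2.imwrite("pics/topsl2.png",b.astype(np.uint8))
E
```

```text
[[778 780 786 851 901 897 897 883 878 877 878 877 878 877 878 878 881 899 898 901 871 858 840 824]
 [778 779 785 899 897 896 879 876 875 876 875 875 875 877 878 877 877 878 896 897 900 865 848 830]
 [777 780 785 897 896 879 876 875 874 874 873 874 874 875 876 876 876 877 880 897 900 874 855 838]
 [777 778 784 896 894 875 873 874 874 873 873 873 858 873 875 875 876 876 877 880 896 900 863 840]
 [777 777 782 894 875 874 873 872 857 856 857 856 856 872 873 874 875 876 876 876 876 877 868 843]
 [777 776 780 894 874 873 873 857 855 856 856 856 856 872 872 873 875 874 874 874 874 875 872 844]
 [832 776 779 875 874 872 872 863 856 855 855 855 855 873 872 871 872 873 874 873 873 873 874 846]
 [832 775 776 781 872 872 871 872 855 855 854 855 855 855 870 871 872 873 873 872 872 872 872 836]
 [842 822 775 777 782 871 871 870 856 854 854 854 855 854 871 871 873 873 873 873 873 872 872 824]
 [897 832 775 774 778 870 870 871 856 855 855 856 863 870 871 870 873 874 873 873 873 872 861 781]
 [897 832 820 775 774 778 870 870 864 866 870 870 870 870 871 873 873 872 873 876 875 874 781 778]
 [896 862 8
[... 2450 characters left out ...]
. 179. 178. 179. 177. 176. 177. 176. 176. 178. 178. 178. 178. 178.  57.  56.]
 [ 57.  56.  57.  56.  89. 118. 122. 132. 139. 145. 178. 178. 178. 179. 178. 179. 177. 178. 179. 127. 123.  57.  57.  57.]
 [ 56.  56.  56.  56.  57.  84. 115. 123. 122. 126. 133. 140. 140. 140. 140. 140. 131. 121. 122. 123.  56.  57.  57.  57.]
 [ 57.  56.  57.  57.  56.  56.  56. 122. 111. 119. 122. 122. 122. 121. 123. 122. 122.  89. 122. 122.  57.  56.  56.  57.]]
ring 0.49677854776382446 -0.3932367265224457 0.028812259435653687 [ 0.497  -0.3929] 0.02762831064382998 zmed 0.17734187890204467
[[ 0.5574 -0.2499  0.1521  0.0017]
 [ 0.5766 -0.1669  0.1511  0.0008]]<stdin>:10: RuntimeWarning: All-NaN slice encountered
```

View pics/topsl2.png

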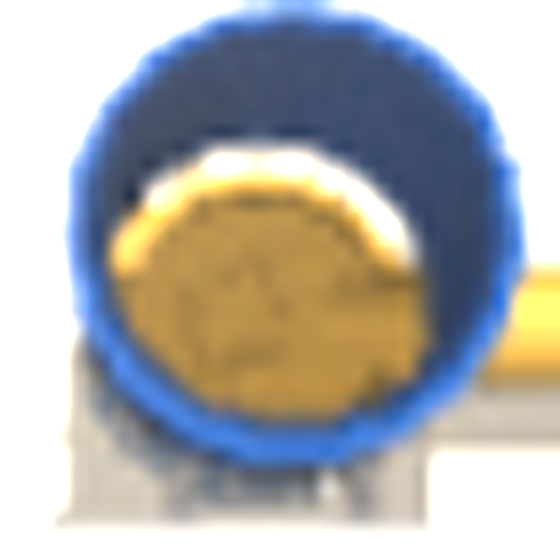

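```bash
python3 - <<'E'
from h import *
np.set_printoptions(precision=4,suppress=True,linewidth=200)
X=np.load("pics/topX.npy");z=X[...,2]
f=np.clip((z-.0825)/(.0995-.0825),0,1); v,u=np.mgrid[0:384,0:512]
box=(u>=267)&(u<=277)&(v>=220)&(v<=229)
m=box&(z>.092)&(z<.105)
uv=np.c_[u[m],v[m]].astype(float); w=onplane("top",uv,.1000)
print("n",m.sum(),"area mm2 est", m.sum()*(0.853/395.6*1e3)**2)
print("stem",w.mean(0)); cov=np.cov(w[:,:2].T);print(cov*1e6)
# square angle: 4th-moment
q=(w[:,0]-w[:,0].mean())+1j*(w[:,1]-w[:,1].mean()); k=(q**4).mean(); print("4th", k*1e12, "ang", (np.angle(-k)/4)%(np.pi/2))
print(cv2.minAreaRect((w[:,:2]*1000).astype(np.float32)))
# shoulder disc (z .078-.085)
m=(u>=262)&(u<=286)&(v>=214)&(v<=232)&(z>.075)&(z<.105)
w=onplane("top",np.c_[u[m],v[m]],.0825);print("shoulder",w.mean(0),w.min(0),w.max(0))
# tank rim edges: points z .17-.185 
m=(z>.168)&(z<.186)&(u>235)&(u<340)&(v>140)&(v<250)
m[204:238,258:296]=0
P=X[m][:,:2].astype(np.float32); print("tank",cv2.minAreaRect(P*1000), P.min(0),P.max(0))
# hole ring: gold around hole
p=np.load("pics/topavg.npz")['p'].clip(0,255).astype(np.uint8)
h=hsv(p); print("block hsv",h[196:206,180:212:2,:].reshape(-1,3)[:6])
m=(abs(z-.054)<.006)&(u>170)&(u<222)&(v>170)&(v<225)
P=X[m][:,:2].astype(np.float32);print("block top",cv2.minAreaRect(P*1000),m.sum())
m=(z>.14)&(z<.17)&(u>155)&(u<215)&(v>175)&(v<200)
P=X[m];print("handle",cv2.minAreaRect((P[:,:2]*1000).astype(np.float32)),np.percentile(P[:,2],[5,50,95]),P.mean(0))
E
```

```text
n 33 area mm2 est 153.42616736579626
stem [ 0.4954 -0.3884  0.1   ]
[[14.2956 -0.2547]
 [-0.2547 12.6755]]
4th (-308.47171909654077-364.54259349113994j) ang 0.2171298126998263
((495.3808898925781, -388.42364501953125), (12.107272148132324, 11.570093154907227), 13.21967887878418)
shoulder [ 0.4998 -0.3952  0.0825] [ 0.4806 -0.4156  0.0825] [ 0.5203 -0.3689  0.0825]
tank ((545.92529296875, -418.5862121582031), (169.2012481689453, 187.57090759277344), 89.37605285644531) [ 0.4516 -0.5039] [ 0.6406 -0.3339]
block hsv [[ 14  86  89]
 [ 12 139  77]
 [ 17 147  87]
 [ 19 142  81]
 [ 13  83  37]
 [ 20  18  43]]
block top ((566.21923828125, -207.56683349609375), (60.14482498168945, 70.05789184570312), 77.241455078125) 518
handle ((566.3599243164062, -208.68258666992188), (111.98152160644531, 14.510802268981934), 77.38235473632812) [0.1515 0.1565 0.1587] [ 0.5653 -0.2092  0.156 ]
```

```bash
python3 - <<'E'
from h import *
np.set_printoptions(precision=3,suppress=True,linewidth=200)
X=np.load("pics/topX.npy").reshape(-1,3)
for y0 in np.arange(.6,-.6,-.1):
    r=[]
    for x0 in np.arange(.3,.9,.1):
        m=(X[:,0]>=x0)&(X[:,0]<x0+.1)&(X[:,1]<y0)&(X[:,1]>=y0-.1); r.append(np.nanpercentile(X[m,2],99.5) if m.sum()>5 else -1)
    print(round(y0,2),np.array(r))
key=np.array([.5664,-.2084]); ph=-.222
for nm,p,f in [("key hi",[*key,.30],ph),("key",[*key,.131],ph),("sl0",[.4954,-.3884,.33],.22-np.pi/2),("sl1",[.4954,-.3884,.2],.22-np.pi/2),("sl2",[.4954,-.3884,.2],1.65-np.pi/2)]:
  for s in(-1,1):
    q=inverse_kinematics(p,[0,np.pi/2,f+s*np.pi/2]);print(nm,s,q)
E
```

```text
0.6 [-0.745 -1.    -1.    -1.    -1.    -1.    -1.   ]
0.5 [-0.746 -1.    -1.    -1.    -1.    -1.    -1.   ]
0.4 [-0.746 -1.    -1.    -1.    -1.    -1.    -1.   ]
0.3 [-0.746  0.067  0.067  0.08   0.001 -1.    -1.   ]
0.2 [0.002 0.067 0.239 0.238 0.247 0.247 0.247]
0.1 [0.002 0.068 0.239 0.238 0.247 0.247 0.247]
0.0 [0.063 0.068 0.234 0.235 0.247 0.248 0.247]
-0.1 [0.01  0.063 0.158 0.235 0.247 0.247 0.247]
-0.2 [0.01  0.01  0.159 0.053 0.059 0.059 0.234]
-0.3 [0.002 0.179 0.179 0.177 0.01  0.044 0.059]
-0.4 [0.007 0.179 0.178 0.177 0.135 0.134 0.059]
-0.5 [0.029 0.176 0.177 0.176 0.135 0.135 0.017]
key hi -1 [-0.483  0.126  1.46  -0.     1.556 -0.261]
key hi 1 None
key -1 [-0.483  0.233  1.658 -0.     1.251 -0.261]
key 1 None
sl0 -1 [-0.79   0.183  1.341 -0.     1.617  0.561]
sl0 1 [-0.79   0.183  1.341  0.     1.617 -2.581]
sl1 -1 [-0.79   0.235  1.521 -0.     1.385  0.561]
sl1 1 [-0.79   0.235  1.521  0.     1.385 -2.581]
sl2 -1 [-0.79   0.235  1.521 -0.     1.385 -0.869]
sl2 1 [-0.79   0.235  1.521  0.     1.385  2.272]
```

```bash
python3 - <<'E'
from h import *
np.set_printoptions(precision=4,suppress=True,linewidth=200)
o=observe();move_l([*o['eef_pos'][:2],.33],.25)
R=[0,np.pi/2,-.222-np.pi/2]
movep([.5664,-.2084,.32],R); gripper_to(.05,30)
print(observe()['opening'],observe()['time_s'])
print(move_l([.5664,-.2084,.131],.12,max_force=8))
o=observe();print(o['eef_pos'],o['ft_force'],o['time_s'])
for n in("side","top"):
    p,d=get_image(n); cv2.imwrite(f"pics/{n}1.png",p[:,:,::-1])
p=cv2.imread("pics/side1.png");cv2.imwrite("pics/side1z.png",cv2.resize(p[120:320,120:330],None,fx=3,fy=3))
E
```

```text
0.04983530553761157 5.0083
False
[ 0.567  -0.2087  0.132 ] [-0.3438 -0.0995  0.3422] 6.7333
```

View pics/side1z.png

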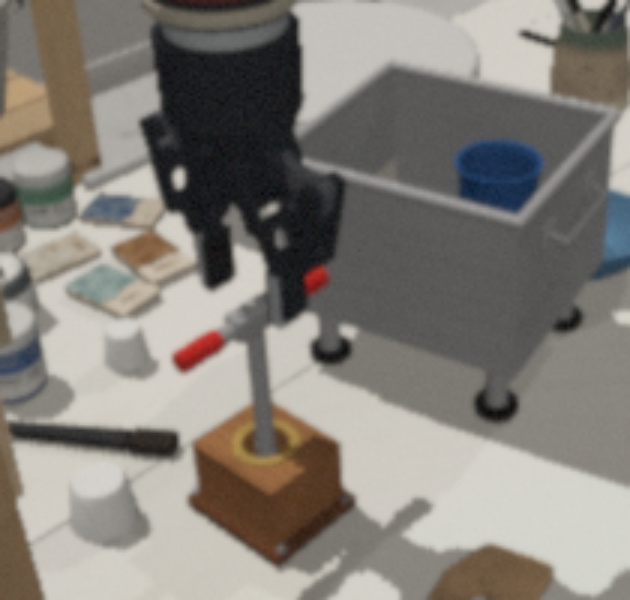

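```bash
python3 - <<'E'
from h import *
np.set_printoptions(precision=4,suppress=True,linewidth=200)
f0=observe()
gripper_to(.0,25); o=observe();print(o['opening'],o['eef_pos'],o['ft_force'],o['time_s'])
gripper_to(.0,80); o=observe();print(o['opening'],o['ft_force'])
print(move_l([.5664,-.2084,.145],.04,max_force=15)); o=observe();print(o['eef_pos'],o['ft_force'],o['torque'],o['opening'])
for n in("side","top"):
    p,d=get_image(n); cv2.imwrite(f"pics/{n}2.png",p[:,:,::-1])
p=cv2.imread("pics/side2.png");cv2.imwrite("pics/side2z.png",cv2.resize(p[150:320,120:330],None,fx=3,fy=3))
E
```

```text
0.012425749297030593 [ 0.5666 -0.2085  0.1313] [ 0.4591 -0.8749  1.059 ] 7.25
0.00901424428263235 [ 0.3975 -0.0496  4.2135]
False
[ 0.5663 -0.2084  0.145 ] [ 0.9081  1.4436 -2.6369] [ 0.0259  0.0382 -0.0626] 0.008672786654728494
```

View pics/side2z.png

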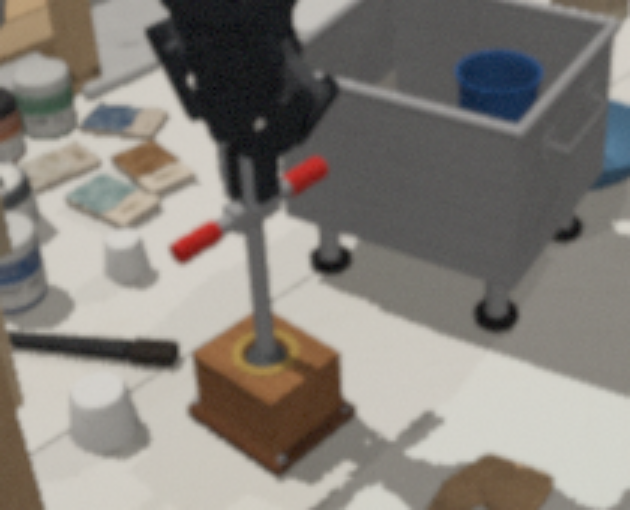

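```bash
python3 - <<'E'
from h import *
np.set_printoptions(precision=4,suppress=True,linewidth=200)
print(move_l([.5664,-.2084,.345],.1,max_force=12))
o=observe();print(o['eef_pos'],o['ft_force'],o['torque'],o['opening'],o['time_s'])
p,d=get_image("side"); cv2.imwrite("pics/side3.png",p[:,:,::-1]);cv2.imwrite("pics/side3z.png",cv2.resize(p[100:280,120:330,::-1],None,fx=3,fy=3))
movep([.4954,-.3884,.345],[0,np.pi/2,.22-np.pi]); hold(.3)
o=observe();print(o['eef_pos'],o['ft_force'],o['torque'],o['opening'],o['time_s'])
for n in("side","top"):
    p,d=get_image(n); cv2.imwrite(f"pics/{n}4.png",p[:,:,::-1]);np.savez(f"pics/{n}4.npz",p=p,d=d)
p=cv2.imread("pics/side4.png");cv2.imwrite("pics/side4z.png",cv2.resize(p[50:230,190:390],None,fx=3.3,fy=3.3,interpolation=cv2.INTER_CUBIC))
E
```

```text
False
[ 0.5662 -0.2083  0.3443] [ 0.1042 -0.255  -3.3503] [ 0.0126  0.0149 -0.0051] 0.00887879695246472 10.2167
[ 0.4961 -0.3874  0.3452] [-0.58    0.3611 -3.0413] [ 0.0177  0.0078 -0.0181] 0.008538086574972391 11.3667
```

View pics/side4z.png

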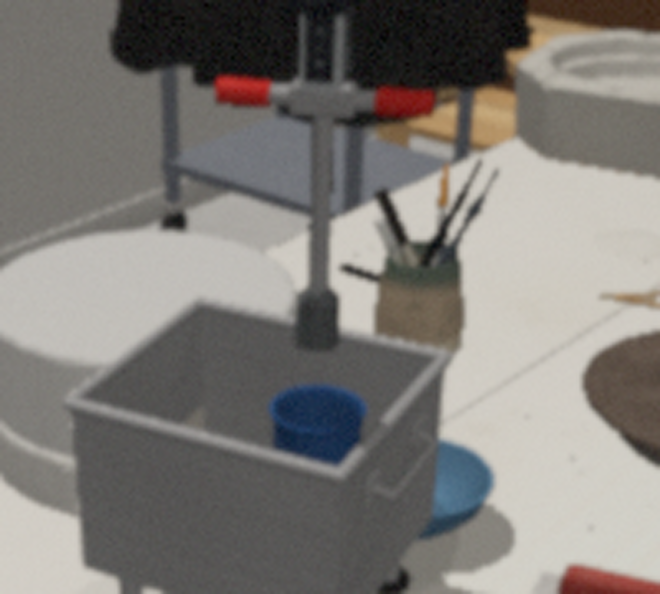

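View pics/top4.png

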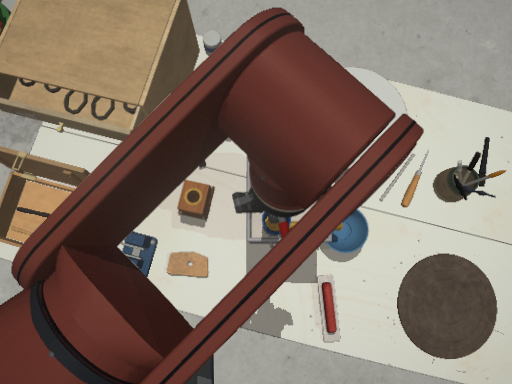

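View pics/side3z.png

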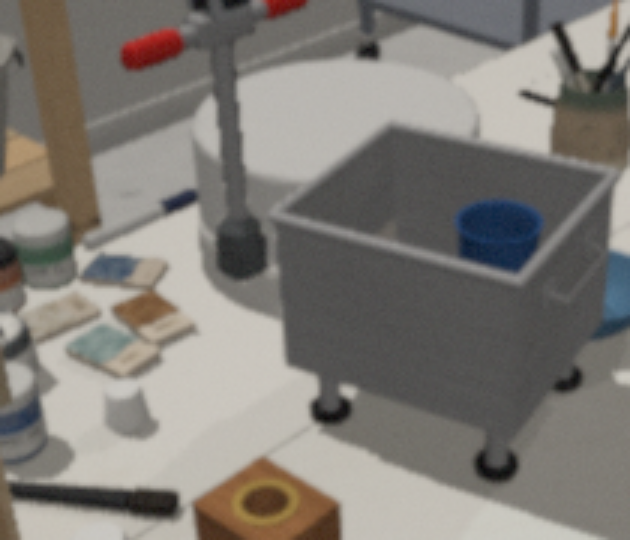

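```bash
cat > meas.py <<'E'
from h import *
from scipy.optimize import least_squares
def cloud(n,d):
    v,u=np.mgrid[0:384,0:512]; o,r=ray(n,np.c_[u.ravel(),v.ravel()])
    return (o+r*d.reshape(-1,1)).reshape(384,512,3)
def cyl(P,r,n):
    """axis xy of upright cylinder of known radius through points P on camera side"""
    o=get_calibration(n)["world_from_camera"][:3,3]
    dr=(P[:,:2].mean(0)-o[:2]);dr/=np.linalg.norm(dr)
    s=least_squares(lambda c:np.hypot(*(P[:,:2]-c).T)-r,P[:,:2].mean(0)+dr*r,loss='soft_l1',f_scale=.001)
    return s.x, np.sqrt(np.mean(s.fun**2))
E
python3 - <<'E'
from meas import *
np.set_printoptions(precision=4,suppress=True,linewidth=200)
Z=np.load("pics/side4.npz");X=cloud("side",Z['d'])
e=np.array([.4961,-.3874,.3452])
near=np.hypot(X[...,0]-e[0],X[...,1]-e[1])<.03
for lo,hi,r in[(.225,.255,.0125),(.262,.285,.006),(.285,.31,.006),(.31,.345,.006)]:
    P=X[near&(X[...,2]>lo)&(X[...,2]<hi)]; print(lo,len(P),cyl(P,r,"side"),P[:,2].min())
# 2D: left/right edges
z=X[...,2]
for row in range(118,158,4):
    c=np.where(near[row])[0]; print(row,(c.min(),c.max(),X[row,c].mean(0)) if len(c) else None)
A=np.load("pics/sideavg.npz");XA=cloud("side",A['d'])
m=(np.hypot(XA[...,0]-.497,XA[...,1]+.393)<.04)&(XA[...,2]>.150)&(XA[...,2]<.170)
h=hsv(A['p'].clip(0,255).astype(np.uint8)); m&=(h[...,0]>100)&(h[...,0]<125)&(h[...,1]>120)
# rim ring points near top
t=(np.hypot(XA[...,0]-.497,XA[...,1]+.393)<.04)&(abs(XA[...,2]-.178)<.006)&(h[...,0]>100)&(h[...,0]<125)&(h[...,1]>120)
v,u=np.where(t); print(len(u),u.min(),u.max(),v.min(),v.max())
hull=cv2.convexHull(np.c_[u,v].astype(np.int32)).reshape(-1,2)
w=onplane("side",hull,.178);A_=np.c_[2*w[:,:2],np.ones(len(w))];s=np.linalg.lstsq(A_,(w[:,:2]**2).sum(1),rcond=None)[0]
print("sleeve side",s[:2],np.sqrt(s[2]+s[:2]@s[:2]), np.median(XA[t],0))
E
```

```text
0.225 211 (array([ 0.4964, -0.386 ]), np.float64(0.0013005368871917724)) 0.22500830685704942
0.262 82 (array([ 0.4962, -0.3857]), np.float64(0.0009024697661201787)) 0.2625150790162396
0.285 87 (array([ 0.4961, -0.3858]), np.float64(0.0009992602764744654)) 0.285108547371473
0.31 133 (array([ 0.4962, -0.3861]), np.float64(0.0009651696750612339)) 0.31004914994652855
118 (np.int64(283), np.int64(289), array([ 0.495 , -0.3817,  0.2966]))
122 (np.int64(283), np.int64(289), array([ 0.4946, -0.3815,  0.2892]))
126 (np.int64(283), np.int64(289), array([ 0.4945, -0.3815,  0.2815]))
130 (np.int64(283), np.int64(289), array([ 0.4942, -0.3814,  0.2739]))
134 (np.int64(283), np.int64(289), array([ 0.4944, -0.3822,  0.2657]))
138 (np.int64(281), np.int64(291), array([ 0.4948, -0.3836,  0.2571]))
142 (np.int64(280), np.int64(292), array([ 0.4919, -0.3775,  0.2523]))
146 (np.int64(279), np.int64(292), array([ 0.4928, -0.3777,  0.2439]))
150 (np.int64(279), np.int64(292), array([ 0.4923, -0.377 ,  0.2362]))
154 (np.int64(279), np.int64(291), array([ 0.4927, -0.376 ,  0.2284]))
201 272 300 167 183
sleeve side [ 0.4955 -0.388 ] 0.02999855503495194 [ 0.4967 -0.3978  0.1765]
```

```bash
python3 - <<'E'
from meas import *
np.set_printoptions(precision=4,suppress=True,linewidth=200)
A=np.load("pics/sideavg.npz");XA=cloud("side",A['d'])
h=hsv(A['p'].clip(0,255).astype(np.uint8)); bl=(h[...,0]>100)&(h[...,0]<125)&(h[...,1]>120)
n=bl&(np.hypot(XA[...,0]-.497,XA[...,1]+.393)<.05)
for v in range(166,190): 
    c=np.where(n[v])[0]
    if len(c): print(v,c.min(),c.max(),(XA[v,c.min():c.max()+1:4,2]*1e3).round(),)
o=get_calibration("side")["world_from_camera"][:3,3]
# front outer surface: points on camera side, z<.175
P=XA[n]; dr=np.array([.497,-.393])-o[:2];dr/=np.linalg.norm(dr)
s=(P[:,:2]-[.497,-.393])@dr
for lo,hi,r in[(.160,.176,.029),(.168,.175,.029)]:
    Q=P[(s<-.008)&(P[:,2]>lo)&(P[:,2]<hi)]; print(len(Q),cyl(Q,r,"side"))
# horizontal extent in image → lateral
T=np.load("pics/topX.npy");p=np.load("pics/topavg.npz")['p'].clip(0,255).astype(np.uint8);h=hsv(p)
m=(abs(T[...,2]-.178)<.0035)&(np.hypot(T[...,0]-.497,T[...,1]+.393)<.035)
v,u=np.where(m);w=onplane("top",np.c_[u,v],.178)[:,:2]
f=least_squares(lambda c:np.hypot(*(w-c[:2]).T)-c[2],[.497,-.393,.026]);print("top ring mid",f.x,len(w),np.abs(f.fun).max(), w.min(0),w.max(0))
E
```

```text
167 281 290 [179. 178. 179.]
168 277 294 [178. 177. 177. 177. 178.]
169 275 296 [178. 177. 174. 174. 176. 178.]
170 274 298 [178. 175. 173. 172. 173. 176. 178.]
171 273 298 [179. 173. 172. 171. 172. 173. 177.]
172 272 299 [179. 173. 170. 168. 169. 171. 175.]
173 272 300 [179. 172. 168. 166. 167. 169. 173. 178.]
174 272 300 [179. 169. 166. 164. 164. 167. 171. 178.]
175 272 299 [178. 167. 163. 162. 162. 165. 169.]
176 273 299 [179. 163. 161. 159. 159. 162. 170.]
177 273 299 [178. 162. 157. 157. 158. 161. 167.]
178 274 298 [177. 158. 156. 155. 156. 159. 178.]
179 274 298 [174. 179. 153. 152. 154. 178. 173.]
180 274 298 [171. 177. 178. 150. 178. 178. 169.]
181 274 298 [169. 174. 177. 178. 177. 175. 167.]
182 274 297 [166. 171. 174. 175. 174. 172.]
183 274 297 [164. 168. 172. 172. 172. 169.]
184 274 296 [162. 167. 169. 170. 169. 166.]
185 275 295 [160. 165. 167. 167. 166. 163.]
186 279 294 [163. 165. 165. 164.]
187 283 293 [163. 163. 162.]
188 286 293 [161. 161.]
189 289 292 [158.]
146 (array([ 0.4985, -0.3946]), np.float64(0.0009395501901598964))
66 (array([ 0.4985, -0.3943]), np.float64(0.0008726245707602477))
top ring mid [ 0.4968 -0.3929  0.0266] 184 0.0023258720764426366 [ 0.4696 -0.421 ] [ 0.5252 -0.3656]
```

```bash
python3 - <<'E'
from meas import *
np.set_printoptions(precision=4,suppress=True,linewidth=200)
A=np.load("pics/sideavg.npz");X=cloud("side",A['d'])
m=(abs(X[...,2]-.178)<.0018)&(np.hypot(X[...,0]-.497,X[...,1]+.393)<.04)
v,u=np.where(m);w=onplane("side",np.c_[u,v],.178)[:,:2]
f=least_squares(lambda c:np.hypot(*(w-c[:2]).T)-c[2],[.497,-.393,.026]);print("side ring",f.x,len(w),f.fun.std())
print(pix("side",[[.4968,-.393,.178],f.x.tolist()[:2]+[.178]]))
E
```

```text
side ring [ 0.4951 -0.3906  0.0275] 123 0.0031039337243493796
[[286.1495 173.2032]
 [286.4556 173.9351]]
```

```bash
python3 - <<'E'
from h import *
np.set_printoptions(precision=4,suppress=True,linewidth=200)
def rep(s):
    o=observe();print(s,o['eef_pos'],o['ft_force'],o['torque'],o['opening'],round(o['time_s'],2));return o
t=np.array([.4956,-.3886])
move_l([*t,.30],.1);o=rep('hi')
c=t+(t-o['eef_pos'][:2])
print(move_l([*c,.232],.1,max_force=8));o=rep('in')
c=c+(t-o['eef_pos'][:2]);
print(move_l([*c,.2260],.03,max_force=6));rep('above')
print(move_l([*c,.2050],.02,max_force=5));rep('down')
E
```

```text
hi [ 0.4956 -0.3887  0.3   ] [ 0.1663 -0.744  -2.679 ] [-0.038   0.0731  0.0033] 0.008798789630481859 12.07
False
in [ 0.496  -0.3889  0.2328] [-0.5593  0.4208 -2.5759] [ 0.0475  0.0402 -0.0011] 0.008761360292500353 12.9
False
above [ 0.4952 -0.3881  0.2259] [ 0.4069 -0.3211 -1.816 ] [-0.0231  0.0234  0.0045] 0.00885472103387522 13.25
False
down [ 0.4954 -0.3883  0.2052] [ 0.0497  0.391  -3.0963] [ 0.0123  0.0105 -0.0019] 0.008900805712966897 14.45
```

```bash
python3 - <<'E'
from h import *
np.set_printoptions(precision=4,suppress=True,linewidth=200)
def rep(s):
    o=observe();print(s,o['eef_pos'],o['ft_force'],o['torque'],o['opening'],round(o['time_s'],2));return o
print(move_l([.4954,-.3883,.1990],.015,max_force=6));rep('down')
hold(.3);rep('x')
p,d=get_image("side"); cv2.imwrite("pics/side5.png",p[:,:,::-1]);cv2.imwrite("pics/side5z.png",cv2.resize(p[90:230,190:390,::-1],None,fx=3.3,fy=3.3,interpolation=cv2.INTER_CUBIC))
E
```

```text
True
down [ 0.4957 -0.3887  0.2039] [-0.9312 -1.1486  5.2441] [0.0093 0.0606 0.0108] 0.00918492035373255 14.72
x [ 0.4957 -0.3886  0.2039] [-0.0274  0.4989  5.61  ] [0.0241 0.0355 0.0053] 0.008803308733213574 15.02
```

View pics/side5z.png

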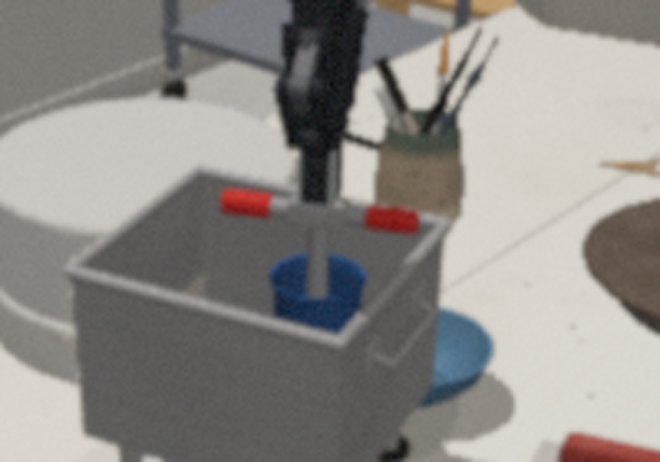

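```bash
cat > turn.py <<'E'
from h import *
np.set_printoptions(precision=3,suppress=True,linewidth=200)
import json
def step(phi,xy,z=.2037):
    move_l([*xy,z],.05,rotation=[0,np.pi/2,phi-np.pi])
    o=observe(); q=o['q']; a=o['tcp_rot']; 
    # actual key angle (cock frame, mod 90deg): from tcp_rot, x-down: yaw-roll
    ang=(a[2]-a[0]+np.pi+np.pi)%(2*np.pi)-np.pi
    print(f"{phi:.3f} act {ang:.3f} Tz {o['torque'][2]:.3f} F",o['ft_force'],o['eef_pos'],f"t {o['time_s']:.2f} q6 {q[5]:.3f}")
    return o,ang
E
python3 - <<'E'
from turn import *
for phi in np.arange(.24,.50,.03):
    o,a=step(phi,[.4956,-.3886])
    if abs(o['torque'][2])>.28: break
E
```

```text
0.240 act 0.240 Tz -0.046 F [-0.395 -1.095  0.28 ] [ 0.496 -0.389  0.204] t 15.32 q6 0.541
0.270 act 0.269 Tz 0.024 F [-0.614 -0.362  2.071] [ 0.496 -0.389  0.204] t 15.57 q6 0.511
0.300 act 0.299 Tz 0.009 F [ 0.848 -0.731  3.175] [ 0.496 -0.389  0.204] t 15.82 q6 0.482
0.330 act 0.329 Tz 0.041 F [ 0.493 -0.891  3.334] [ 0.496 -0.389  0.204] t 16.07 q6 0.452
0.360 act 0.359 Tz -0.021 F [-0.154  0.101  3.899] [ 0.496 -0.389  0.204] t 16.32 q6 0.422
0.390 act 0.389 Tz 0.025 F [ 0.771 -0.284  4.533] [ 0.496 -0.389  0.204] t 16.57 q6 0.392
0.420 act 0.419 Tz -0.058 F [-0.224 -0.063  3.898] [ 0.496 -0.389  0.204] t 16.82 q6 0.362
0.450 act 0.449 Tz -0.038 F [ 0.826 -0.801  4.838] [ 0.496 -0.389  0.204] t 17.07 q6 0.332
0.480 act 0.479 Tz -0.050 F [ 0.416 -0.011  4.88 ] [ 0.496 -0.389  0.204] t 17.32 q6 0.302
```

```bash
python3 - <<'E'
from turn import *
for phi in np.arange(.51,1.20,.03):
    o,a=step(phi,[.4956,-.3886])
    if abs(o['torque'][2])>.26: break
E
```

```text
0.510 act 0.509 Tz -0.087 F [ 0.784 -0.032  4.941] [ 0.496 -0.389  0.204] t 17.57 q6 0.272
0.540 act 0.539 Tz -0.151 F [-0.425  0.082  5.208] [ 0.496 -0.389  0.204] t 17.82 q6 0.242
0.570 act 0.569 Tz -0.117 F [ 0.864 -1.192  5.374] [ 0.496 -0.389  0.204] t 18.07 q6 0.212
0.600 act 0.599 Tz -0.157 F [ 1.071 -0.213  5.367] [ 0.496 -0.389  0.204] t 18.32 q6 0.182
0.630 act 0.629 Tz -0.068 F [ 0.501 -0.233  6.13 ] [ 0.496 -0.389  0.204] t 18.57 q6 0.152
0.660 act 0.659 Tz -0.082 F [ 0.138 -0.705  5.68 ] [ 0.496 -0.389  0.204] t 18.82 q6 0.122
0.690 act 0.689 Tz -0.082 F [0.283 0.017 5.165] [ 0.496 -0.389  0.204] t 19.07 q6 0.092
0.720 act 0.719 Tz -0.116 F [ 0.581 -0.533  4.35 ] [ 0.496 -0.389  0.204] t 19.32 q6 0.062
0.750 act 0.749 Tz -0.135 F [-0.364  0.183  5.359] [ 0.496 -0.389  0.204] t 19.57 q6 0.032
0.780 act 0.779 Tz -0.134 F [-0.159 -1.068  5.179] [ 0.496 -0.389  0.204] t 19.82 q6 0.002
0.810 act 0.809 Tz -0.150 F [0.108 0.002 5.197] [ 0.496 -0.389  0.204] t 20.07 q6 -0.028
0.840 act 0.839 Tz -0.038 F [ 0.342 -0.565  4.244] [ 0.496 -0.389  0.204] t 20.32 q6 -0.058
0.870 act 0.
[... 281 characters left out ...]
F [0.371 0.108 4.493] [ 0.496 -0.389  0.204] t 21.32 q6 -0.178
0.990 act 0.989 Tz -0.146 F [ 0.374 -0.046  4.9  ] [ 0.496 -0.389  0.204] t 21.57 q6 -0.208
1.020 act 1.019 Tz -0.111 F [0.164 0.519 5.32 ] [ 0.496 -0.389  0.204] t 21.82 q6 -0.238
1.050 act 1.049 Tz -0.135 F [-0.069 -0.609  4.942] [ 0.496 -0.389  0.204] t 22.07 q6 -0.268
1.080 act 1.079 Tz -0.035 F [-0.208  0.204  5.029] [ 0.496 -0.389  0.204] t 22.32 q6 -0.298
1.110 act 1.109 Tz -0.164 F [0.454 0.289 5.204] [ 0.496 -0.389  0.204] t 22.57 q6 -0.328
1.140 act 1.139 Tz -0.164 F [ 0.249 -0.39   4.949] [ 0.496 -0.389  0.204] t 22.82 q6 -0.358
1.170 act 1.169 Tz -0.119 F [ 0.177 -0.578  5.364] [ 0.496 -0.389  0.204] t 23.07 q6 -0.388
```

```bash
python3 - <<'E'
from turn import *
for phi in np.r_[np.arange(1.20,1.42,.03),np.arange(1.42,1.95,.01)]:
    o,a=step(phi,[.4956,-.3886]); T=[o['torque'][2]]
    if phi>1.4 or T[0]<-.24:
        for _ in range(3): hold(.02); T.append(observe()['torque'][2])
        m=np.mean(T); print("   mean",round(m,3))
        if m<-.27: break
E
```

```text
1.200 act 1.199 Tz -0.133 F [ 0.418 -0.445  5.024] [ 0.496 -0.389  0.204] t 23.32 q6 -0.418
1.230 act 1.229 Tz -0.126 F [0.317 0.272 4.642] [ 0.496 -0.389  0.204] t 23.57 q6 -0.448
1.260 act 1.259 Tz -0.147 F [-0.37   0.168  5.726] [ 0.496 -0.389  0.204] t 23.82 q6 -0.478
1.290 act 1.289 Tz -0.180 F [0.193 0.316 6.259] [ 0.496 -0.389  0.204] t 24.07 q6 -0.508
1.320 act 1.319 Tz -0.182 F [1.146 0.163 5.233] [ 0.496 -0.389  0.204] t 24.32 q6 -0.538
1.350 act 1.349 Tz -0.129 F [-0.294 -0.32   5.838] [ 0.496 -0.389  0.204] t 24.57 q6 -0.568
1.380 act 1.379 Tz -0.074 F [ 0.626 -0.631  5.298] [ 0.496 -0.389  0.204] t 24.82 q6 -0.598
1.410 act 1.409 Tz -0.167 F [ 0.092 -0.636  5.91 ] [ 0.496 -0.389  0.204] t 25.07 q6 -0.628
   mean -0.138
1.420 act 1.419 Tz -0.181 F [-0.404  0.576  4.943] [ 0.496 -0.389  0.204] t 25.37 q6 -0.638
   mean -0.136
1.430 act 1.429 Tz -0.151 F [ 0.558 -0.389  5.511] [ 0.496 -0.389  0.204] t 25.67 q6 -0.648
   mean -0.137
1.440 act 1.439 Tz -0.109 F [0.079 0.528 4.9  ] [ 0.496 -0.389  0.204] t 25.97 q6 -0.658
   mean -0.125
1.450 act 1.449 Tz -0.135 F [0.372 0.162
[... 1800 characters left out ...]
4.111] [ 0.496 -0.389  0.204] t 31.37 q6 -0.838
   mean -0.133
1.630 act 1.629 Tz -0.182 F [0.151 0.673 4.679] [ 0.496 -0.389  0.204] t 31.67 q6 -0.848
   mean -0.202
1.640 act 1.639 Tz -0.194 F [-0.159 -0.716  5.503] [ 0.496 -0.389  0.204] t 31.97 q6 -0.858
   mean -0.198
1.650 act 1.649 Tz -0.188 F [-0.153  0.165  5.481] [ 0.496 -0.389  0.204] t 32.27 q6 -0.868
   mean -0.231
1.660 act 1.659 Tz -0.184 F [-0.395 -0.016  5.215] [ 0.496 -0.389  0.204] t 32.57 q6 -0.878
   mean -0.22
1.670 act 1.669 Tz -0.251 F [ 0.091 -0.932  6.224] [ 0.496 -0.389  0.204] t 32.87 q6 -0.888
   mean -0.263
1.680 act 1.679 Tz -0.293 F [-0.583 -0.447  6.348] [ 0.496 -0.389  0.204] t 33.17 q6 -0.898
   mean -0.296
```

```bash
python3 - <<'E'
from turn import *
for phi in (1.65,1.62,1.59): o,a=step(phi,[.4956,-.3886],.2040)
gripper_to(.03,20); o=observe();print(o['opening'],o['ft_force'],o['torque'],o['time_s'])
gripper_to(.055);o=observe();print(o['opening'],o['ft_force'])
print(move_l([.4956,-.3886,.27],.06,max_force=4));o=observe();print(o['eef_pos'],o['ft_force'],o['time_s'])
p,d=get_image("side"); cv2.imwrite("pics/side6z.png",cv2.resize(p[90:230,190:390,::-1],None,fx=3.3,fy=3.3,interpolation=cv2.INTER_CUBIC))
E
```

```text
1.650 act 1.650 Tz -0.162 F [0.697 0.078 4.573] [ 0.496 -0.389  0.204] t 33.47 q6 -0.869
1.620 act 1.621 Tz -0.076 F [ 0.105 -0.45   3.432] [ 0.496 -0.389  0.204] t 33.72 q6 -0.840
1.590 act 1.591 Tz -0.044 F [0.464 0.449 3.183] [ 0.496 -0.389  0.204] t 33.97 q6 -0.810
0.029726380892544625 [-0.908 -0.267  0.543] [-0.032 -0.015 -0.031] 34.3
0.054790759597772354 [0.572 1.193 0.132]
False
[ 0.495 -0.388  0.269] [-0.569  1.406 -1.131] 35.9167
```

View pics/side6z.png

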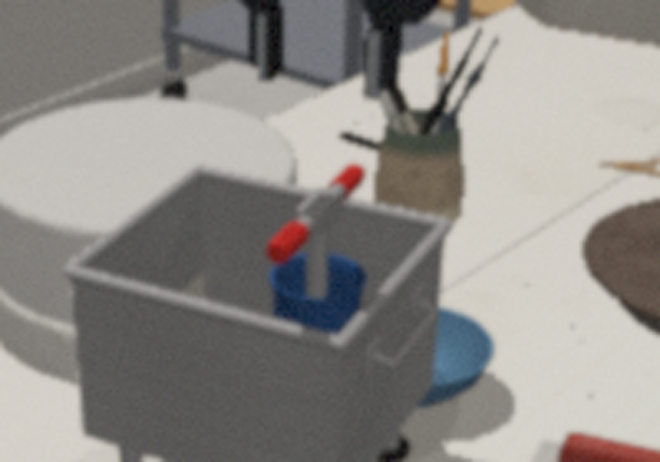

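```bash
python3 - <<'E'
from meas import *
np.set_printoptions(precision=4,suppress=True,linewidth=200)
move_l([.4956,-.3886,.36],.2); movep([.45,.05,.40],[0,np.pi/2,-np.pi/2-.1])
p,d=get_image("side");p2,d2=get_image("top");o=observe();print(o['time_s'],o['ft_force'])
cv2.imwrite("pics/side7.png",p[:,:,::-1]);cv2.imwrite("pics/top7.png",p2[:,:,::-1])
X=cloud("top",d2);m=(X[...,2]>.195)&(X[...,2]<.25)&(np.hypot(X[...,0]-.4956,X[...,1]+.3886)<.07)
P=X[m];print("handle",cv2.minAreaRect((P[:,:2]*1000).astype(np.float32)),np.percentile(P[:,2],[5,50,95]),len(P))
S=cloud("side",d)
for lo,hi in((.185,.2),(.2,.213)):
    Q=S[(np.hypot(S[...,0]-.4956,S[...,1]+.387)<.012)&(S[...,2]>lo)&(S[...,2]<hi)];print(len(Q),cyl(Q,.006,"side"))
E
```

```text
38.2917 [-0.1363  1.9009  0.4469]
handle ((495.50341796875, -388.0580139160156), (13.872737884521484, 112.95868682861328), 0.983390212059021) [0.224  0.229  0.2322] 467
40 (array([ 0.4958, -0.3875]), np.float64(0.0008890217414079247))
31 (array([ 0.4963, -0.387 ]), np.float64(0.0011932254509340648))
```

View pics/top7.png

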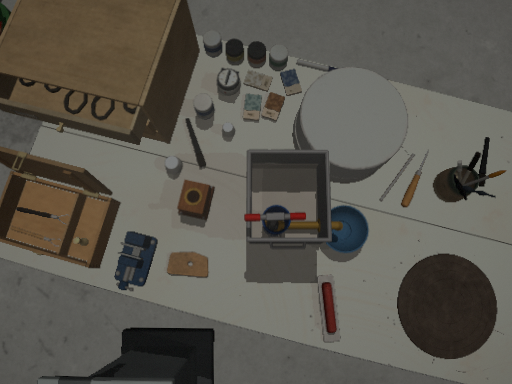

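View pics/side7.png

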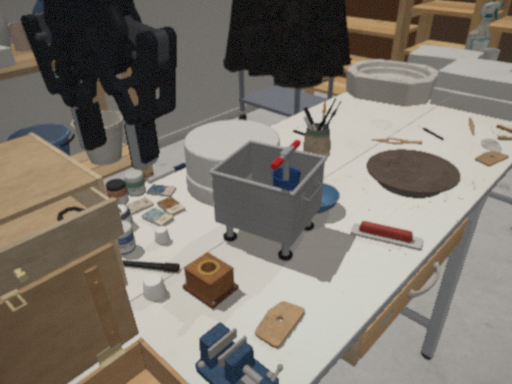

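```bash
python3 -c "
from plant import *
hold(.3);print(observe()['ft_force'],observe()['time_s']);job_done()"
```

```text
[-0.63768264 -0.39828461  0.77270359] 38.5917
the job is handed in; nothing more can be done
```

The T-key is standing fully seated on the drain-cock stem. The cock is turned anticlockwise onto its stop and the gripper is clear. I handed the job in at 38.6 s.

- **Seating:** The key slid onto the stem at the first try. It touched down with the tool at 203.9 mm, against 203.8 mm expected for the shoulder, and the contact force changed by about 8 N.
- **Turning:** The cock took about 0.13 N m to turn. From a key angle of about 1.63 rad the torque rose steadily, and I stopped at 0.30 N m. I then backed off inside the free play before letting go.
- **Last pictures:** The hub stands at about 222 mm (222.5 mm expected when seated), and the shank looks upright. The block is empty, and the catch bowl, brush, wooden rib and plug look the same as at the start.
- **Less certain:**
  - The cock's own angle cannot be seen. That it is fully open rests on the torque rise, which was gradual (about 3 N m/rad), and on the angle falling within the 1.47–1.71 rad I expected.
  - The two cameras disagreed by 1–2 mm on the sleeve's position, so I used the top camera's values, which agreed better with the arm.

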